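# Click the heat-mat dial to its third mark and start it

## Robot

A 6-joint arm with a two-finger parallel gripper is mounted at the origin on the work surface. World frame = base frame: x ahead of the robot, y to its left, z up, the work surface at z = 0. Lengths are in mm, angles in rad, forces in N, time in s.
With the tool pointing down it reaches from about 275 to 825 mm from the base axis. Payload 5.2 kg.
Tool frame: the origin (TCP) lies at the very end of the fingers, on their centre line; the grasp point (between the pads) lies 19 mm behind it; z points along the fingers, y is the direction in which the jaws open and shut (so a half turn about z gives the same grasp; the last joint's range is limited). The gripper opens to 93 mm and grips with 3 to 60 N. Pads are 15 mm wide; open, the fingers measure 128 mm over their backs; the gripper's body (75 mm by 188 mm) begins 65 mm behind the grasp point.
Start: joints at [1.009, 0.259, 1.535, -0, 1.348, -0.203], TCP at [193.112, 514.988, 218.653] pointing down, gripper open.
Joint ranges: [-3.14, 3.14], [-0.91, 2.08], [0.19, 2.58], [-1.22, 4.36], [0.22, 2.71], [-3.12, 3.12]. Speed limits (rad/s): [2.57, 2.57, 3.14, 3.14, 3.14, 3.14].

## Interface

Orientations are given as [roll, pitch, yaw] about the fixed x, y, z axes, in that order (R = Rz(yaw) Ry(pitch) Rx(roll)).
In Python, from bench import robot gives the robot as it stands. The module is installed in compiled form; this text tells all that it offers. Calls block until the motion is done:
- robot.move_ptp(position, orientation): joint-space move of the TCP to a pose.
- robot.move_linear(position, ori=None, speed=150, f_stop=None): straight line of the TCP; ori=None keeps the orientation; speed is the mean speed in mm/s. With f_stop (N) it stops when the force on the tool has changed by that much, and returns True; else False.
- robot.move_j(angles): joint-space move.
- robot.move_gripper(opening): opening from 0.0 (shut) to 1.0 (fully open); the grip force is fixed at half the most; returns when the fingers have stopped.
- robot.sleep(seconds).
- robot.inverse_kinematics(position, orientation): joint angles nearest the present ones, or None.
- robot.get_image(name): name is "side" or "top" or "wrist"; returns a dict with "img" (420x560x3 uint8, blue, green, red), "fovy" (degrees; the focal length in pixels is half the picture's height over the tangent of half this angle, whatever the lens; pixels are square), "cx", "cy" (the principal point, pixels), "eye" and "orientation" of the camera in the world. Camera axes: x right, y down, z forward; pixel columns grow to the right and rows downward; lengths in mm; the calibration is good to about 2 mm. A picture is of the moment at which its call begins. There is no depth.
A pose or a line that the arm cannot do raises robot.MotionError and nothing moves.
- robot.hand_in(): hands the job in, once; it reports no verdict.
Readings, each from a call of its own:
- robot.current_t(): time.
- robot.current_qpos(): joint angles.
- robot.current_joint_vel(): joint speeds.
- robot.current_joint_efforts(): joint torques, N m.
- robot.current_tcp_pos(): TCP position.
- robot.current_eef_rot(): TCP orientation.
- robot.current_contact_force(): force on the tool from outside, world axes, zero at the start.
- robot.current_ft_torque(): the same for the moment, N m.
- robot.current_gripper_width(): opening from 0.0 (shut) to 1.0 (fully open).
Only numpy, scipy, OpenCV 4.12 (cv2) and the standard library are available. Lean on these libraries where they do the work, as an engineer would, in place of code of your own. Each camera call takes 0.05 s, during which the arm holds its last target. There are 200 camera calls.

## Task

On the heat-mat controller box, turn the big knurled dial by rubbing it with a fingertip until it has clicked into the third of its four marks (counting clockwise, the second-longest bar). Then press the start button fully down and let it come back up. Work with a light touch: do not squeeze or lift anything, keep the box where it stands and leave the other things on the bench alone.

Things in the scene. Friction and masses are not known exactly. Their poses are not given: they have to be found in the camera images.
- controller: Loose grey box on rubber feet, 130 (its x) by 200 (its y) by 48 mm high, about 1 kg with its parts. Origin: centre of its underside, on the bench; z up. On its flat top the dial's axis stands at x 0, y +35 mm, the start button at x 0, y -72 mm. It slides if pushed sideways with more than about 6 N, plus most of any downward push.
- dial (a joint): Dial angle about its upright axis, rad, growing clockwise seen from above. Notches at 0, 0.66, 1.32 and 1.98 (goal 1.32); stops at -0.12 and 2.10. Starts in or near the first or second notch. When let go, spring detents pull it into the nearest notch (humps at about 0.33, 0.99, 1.65). Turning takes up to 0.03 N m, about 1 N at 30 mm from the axis.
- dial_top (a point): Centre of the flat top of the dial, a black rubber-coated disc 90 mm across, 20 mm thick, knurled rim, 73 mm above the bench; white pointer bar on top, pointing in the box's frame at 0.99 rad minus the dial's value, from +x towards +y. It is sprung: gives way down up to 4 mm, from about 2 N to 8 N. A fingertip pressed on the top 25 to 38 mm off the axis at 4 to 8 N drags it round.
- third_mark (a point): Centre of the third mark, a raised white bar 12 mm long on the box's top, pointing at the dial's axis, 56 mm from it; the pointer points at it when the job is done. The four marks are 4, 8, 12 and 18 mm long, going clockwise round the dial on the side away from the robot.
- start (a joint): Travel of the start button, m: 0 up, 0.006 fully down, by which it takes 5 N; springs back when released.
- start_top (a point): Centre of the top of the round grey start button, 26 mm across, on a black housing on the box's top; it is pressed straight down.
- sprayer: Yellow pump sprayer, 124 mm across, 270 mm tall, origin under its centre. Bystander.
- saucer: Chipped terracotta saucer, 124 mm across, 22 mm high, origin under its centre. Bystander.
- dome: Clear acrylic seedling dome, 150 (x) by 210 (y) by 120 mm high, origin under its centre. Bystander.
- widger: Steel widger with a wooden handle lying on the bench, 200 mm long along its x, 16 mm thick, origin under its middle. Bystander, near the box's front side.
- buckets: Stacked pair of small aluminium buckets standing one in the other, 112 mm across, 115 mm high in all, origin under their centre. Bystander.
- pot: Terracotta flower pot, 84 mm across, 75 mm high, origin under its centre. Bystander.
Not all that is in view belongs to the job. Of the things shaped like the controller, the grey one is meant.

How it is judged (in metres and radians):
On the way, in this order (a step that is already met when the one before it is completed fails the run):
1. the dial sits in its third notch (value of joint dial between 1.2 and 1.44 rad and velocity of joint dial below 0.3 rad/s), for 0.3 s.
2. the start button is pressed fully down with the dial in that notch (value of joint dial between 1.2 and 1.44 rad and value of joint start above 0.0048 m), for 0.02 s.
At the end, for the whole second after the job is handed in: The dial rests within 0.12 rad of its third notch (1.32 rad), the start button is back up (within 1.5 mm), and the box stands flat, at rest, within 30 mm of where it was (value of joint dial between 1.2 and 1.44 rad and value of joint start below 0.0015 m and distance of controller from where it was at the start of the episode below 0.03 m and angle between controller's own z axis and vertical below 0.05 rad and linear speed of controller below 0.02 m/s); the robot touches nothing.
It fails at once if the start button is pressed down before the dial is in its third notch (value of joint start above 0.003 m and (value of joint dial below 1.15 rad or value of joint dial above 1.49 rad)).
It fails at once if the controller is lifted or tipped (height (world z) of controller above 0.01 m or angle between controller's own z axis and vertical above 0.15 rad).
It fails at once if the controller is squeezed or pressed with more than 35 N (contact force between the fingers and controller above 35 N).
It fails at once if a bystander is moved by more than 20 mm (distance of any of sprayer, saucer, dome, widger, buckets, pot from where it was at the start of the episode above 0.02 m).
It also fails if it takes over 48 s, if anything falls off the work surface, if the arm or the gripper's body presses on something with over 40 N, if the wrist force passes 120 N, or if a joint passes its speed limit or range.

## Working session

There is one attempt and no reset: what is moved stays moved. The work goes in short steps, each a Python script; the robot and the scene stay as the last script left them, time stands still between calls to the robot, and variables do not carry over. Pictures are saved under pics/ and viewed, about 8 in all and at most 12, crops included, and the job is handed in when it is done.

```bash
mkdir -p pics; cat > h.py <<'E'
import numpy as np, cv2
from bench import robot
from scipy.spatial.transform import Rotation as R
def cam(name,fn=None):
    d=robot.get_image(name)
    if fn: cv2.imwrite('pics/'+fn,d['img'])
    return d
def par(d):
    f=d['img'].shape[0]/2/np.tan(np.radians(d['fovy'])/2)
    o=np.array(d['orientation'],float)
    M=o if o.shape==(3,3) else R.from_euler('xyz',o).as_matrix()
    return f,M,np.array(d['eye'],float)
def ray(d,u,v,z):
    f,M,e=par(d); r=M@np.array([(u-d['cx'])/f,(v-d['cy'])/f,1]); return e+r*(z-e[2])/r[2]
def proj(d,p):
    f,M,e=par(d); q=M.T@(np.array(p)-e); return q[0]/q[2]*f+d['cx'],q[1]/q[2]*f+d['cy']
E
python3 - <<'E'
from h import *
import pickle
D={n:cam(n) for n in('top','side')}
pickle.dump(D,open('d.pkl','wb'))
for n,d in D.items(): print(n,d['fovy'],d['cx'],d['cy'],d['eye'],d['orientation']); cv2.imwrite(f'pics/{n}0.png',cv2.resize(d['img'],(800,600),interpolation=3))
print(robot.current_t(),robot.current_eef_rot())
E
```

```text
top 44.17602133352622 283.3807448705625 208.1788240106428 [ 276.66191398   -4.68020428 1416.24856936] [-2.94700632  0.00943557 -1.58257043]
side 45.02734375767585 279.1287750510675 210.62333381718472 [ 449.43702586  816.10874515 1007.29567401] [-2.42739011 -0.01844914 -3.01001592]
0.1 [-3.13999592e+00 -3.29517792e-04  2.78278715e+00]
```

View pics/top0.png

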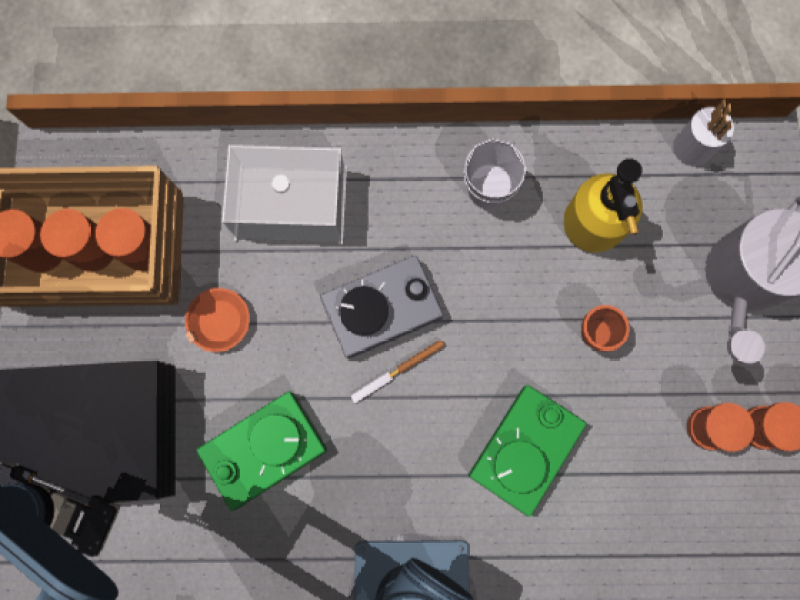

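View pics/side0.png

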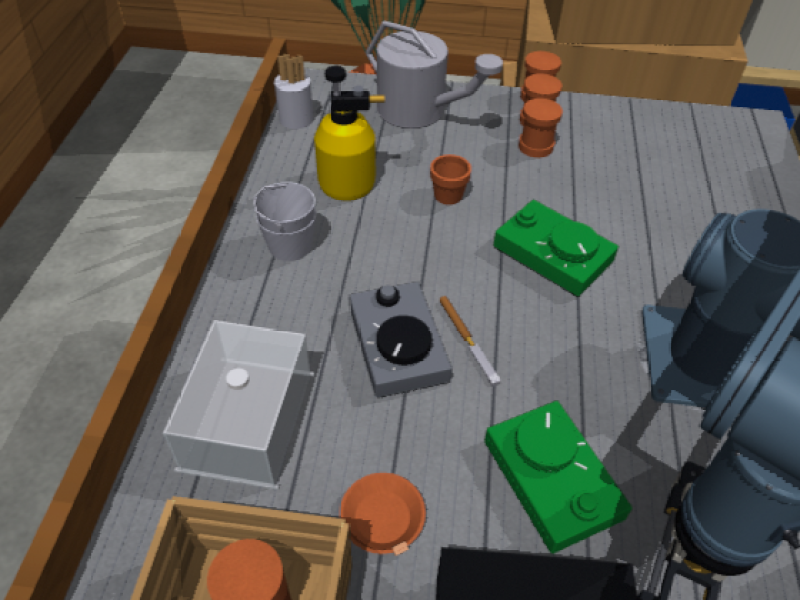

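The top view shows three controller-shaped boxes: grey at (382,305), green at (262,450) and green at (528,450). The grey one is meant, with its dial at (364,311) and button at (416,289). I'll confirm that in one enlarged crop.

```bash
python3 - <<'E'
from h import *
import pickle
D=pickle.load(open('d.pkl','rb'))
a=D['top']['img'][170:260,215:325]; b=D['side']['img'][190:285,235:325]
a=cv2.resize(a,None,fx=4,fy=4,interpolation=2);b=cv2.resize(b,(360,380),interpolation=2)
c=np.zeros((380,800,3),np.uint8);c[:360,:440]=a;c[:,440:]=b
cv2.imwrite('pics/crop.png',c)
E
```

```text
(no output)
```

View pics/crop.png

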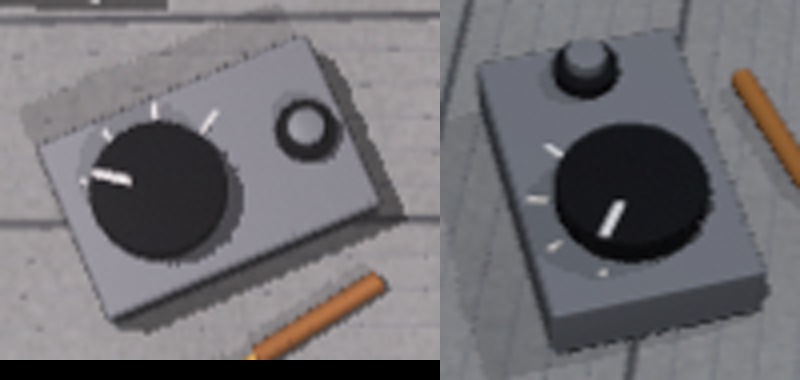

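The crop shows the grey box. Its dial centre is at (160,191) in crop pixels, the button top at (306,128), and the pointer sits at the first mark. The third mark, the 12 mm bar, is at (154,112).

```bash
python3 - <<'E'
from h import *
import pickle
D=pickle.load(open('d.pkl','rb'));t,s=D['top'],D['side']
T=lambda u,v,z:ray(t,215+u/4-.375,170+v/4-.375,z)
S=lambda u,v,z:ray(s,235+(u-440)/4-.375,190+v/4-.375,z)
dt=T(160,191,73);ds=S(632,191,73)
print('dial',dt,ds)
for z in (55,60,65,70): print(z,'button',T(306,128,z),S(586,60,z))
for n,p in dict(m1=(84,180),m2=(106,133),m3=(154,111),m4=(208,121)).items():
    q=T(*p,49);print(n,q,np.hypot(*(q-dt)[:2]),np.degrees(np.arctan2(*(q-dt)[1::-1])))
for n,a,b in (('c1',(38,146),(479,67)),('c2',(302,38),(680,30)),('c3',(378,206),(764,274)),('c4',(113,318),(549,315))):print(n,T(*a,48),S(*b,48))
p1=T(96,174,73);p2=T(130,182,73);print('ptr',np.degrees(np.arctan2(*(p1-p2)[1::-1])))
for p in ((242,348),(354,400),(445,345)):print('widger',ray(t,p[0]*.7,p[1]*.7,10))
E
```

```text
dial [517.84206007  81.02119276  73.        ] [519.70389779  91.53936062  73.        ]
55 button [562.74915433 -16.01904235  55.        ] [562.8570885  -21.52667304  55.        ]
60 button [561.69832774 -15.97739368  60.        ] [562.26157985 -17.12869329  60.        ]
65 button [560.64750114 -15.93574501  65.        ] [561.6660712  -12.73071353  65.        ]
70 button [559.59667454 -15.89409634  70.        ] [561.07056255  -8.33273378  70.        ]
m1 [530.3501613  133.65811127  49.        ] 54.10265969539971 76.63274102613919
m2 [562.41871136 118.9883605   49.        ] 58.55410887755101 40.42195564200192
m3 [577.17314879  86.55674582  49.        ] 59.58876098845592 5.330229584105532
m4 [569.7527797   50.05781586  49.        ] 60.44380466011617 -30.814963301841146
c1 [554.29499165 164.9789587   48.        ] [629.53360069 -11.90847968  48.        ]
c2 [626.89593433 -14.27182973  48.        ] [507.66136202 -62.06357788  48.        ]
c3 [510.15292072 -63.53461127  48.        ] [438.0259567  121.48254398  48.        ]
c4 [437.10623761 113.92285467  48.        ] [557.06333865 167.72915413  48.        ]
ptr 75.83116384514815
widger [459.34177246 318.63959725  10.        ]
widger [357.78468504 103.63843642  10.        ]
widger [460.0683167  -70.45019654  10.        ]
```

```bash
cat >> h.py <<'E'
C=np.array([518.5,82.0]); 
def pose(phi,z,r=31):
    a=np.radians(phi); return [C[0]+r*np.cos(a),C[1]+r*np.sin(a),z],[np.pi,0,a]
E
python3 - <<'E'
from h import *
robot.move_gripper(0.0)
robot.move_ptp(*pose(150,200))
p,o=pose(150,84); robot.move_linear(p,o,speed=120)
print(robot.current_t(),robot.current_tcp_pos(),robot.current_contact_force(),robot.current_qpos())
for f in(150,70):print(robot.inverse_kinematics(*pose(f,72)))
d=cam('wrist');cv2.imwrite('pics/w1.png',d['img'])
E
```

```text
4.525 [492.23568136  97.55625659  84.62015783] [ 0.22817918 -1.68773713  0.29868485] [-2.69724142e-02  3.07981367e-01  1.82964984e+00 -1.31065493e-05
  1.00269674e+00 -1.07431424e+00]
[-0.02712788  0.3247747   1.84331504  0.          0.97350291 -1.07432543]
[ 6.24547256e-04  3.85532731e-01  1.74763815e+00 -4.44089210e-16
  1.00842177e+00  3.49690398e-01]
```

View pics/w1.png

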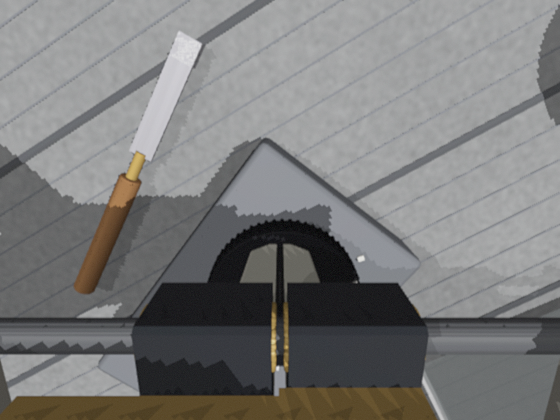

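The wrist view shows the closed fingertips at about (280,265), over the dial's near rim part with a clear surround. Next I'll touch down and make a first arc.

```bash
cat >> h.py <<'E'
def touch(phi,r=31,f=3.5):
    p,o=pose(phi,66,r); robot.sleep(.3); b=robot.current_contact_force()
    h=robot.move_linear(p,o,speed=12,f_stop=f); robot.sleep(.1)
    return h,b,robot.current_tcp_pos(),robot.current_contact_force()
def rub(phi0,phi1,z,b,F=5.5,r=31,step=8):
    n=max(1,int(round(abs(phi1-phi0)/step)))
    for ph in np.linspace(phi0,phi1,n+1)[1:]:
        p,o=pose(ph,z,r); robot.move_linear(p,o,speed=30)
        f=robot.current_contact_force()-b
        print(round(ph),np.round(z,2),np.round(f,2))
        z-=np.clip((F-f[2])/2,-1,1)
    return z
E
python3 - <<'E'
from h import *
h,b,p,f=touch(150); print(h,b,p,f-b)
if h:
    z=p[2]-max(0,min(1.5,(5.5-(f-b)[2])/2))
    z=rub(150,110,z,b); print(z)
    robot.sleep(.1)
    d=cam('side');cv2.imwrite('pics/s1.png',cv2.resize(d['img'][170:295,225:345],None,fx=4,fy=4,interpolation=2))
print(robot.current_t(),robot.current_tcp_pos(),robot.current_contact_force()-b)
np.save('b.npy',b)
E
```

```text
True [-0.1543874   0.17298138  0.66196632] [491.44849604  97.3798952   71.78292108] [ 1.02048544 -0.64616224  3.51670958]
142 70.79 [-0.88  0.2   3.76]
134 69.92 [-2.14  1.24  4.84]
126 69.59 [-1.76  2.82  4.85]
118 69.27 [-1.13  4.06  5.35]
110 69.19 [-2.15  2.99  6.32]
69.60032226191863
7.5917 [507.55095693 111.89434639  69.52393509] [-2.41200201  3.44302384  6.47427973]
```

View pics/s1.png

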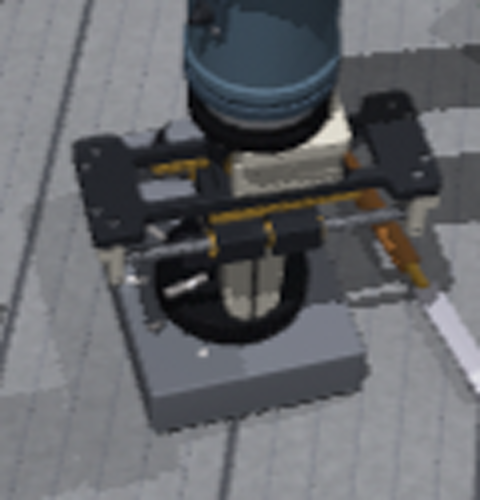

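```bash
python3 - <<'E'
from h import *
d=cam('side')
S=lambda u,v,z:ray(d,225+u/4-.375,170+v/4-.375,z)
a,b=S(165,293,71),S(205,278,71);print(a,b,np.degrees(np.arctan2(*(a-b)[1::-1])))
# line extension: dial centre from dial ellipse (left158,right308; y 225?-343)
print(S(232,282,71))
for n,q in dict(m1=(204,352),m2=(154,325)).items(): print(n,S(*q,49))
for n,q in dict(near=(366,358),left=(150,400)).items(): print(n,S(*q,48))
E
```

```text
[556.22183629 111.63091636  71.        ] [534.78070005  97.40180435  71.        ] 33.569687900506445
[518.82720084  98.02874382  71.        ]
m1 [530.03778945 134.18620052  49.        ]
m2 [561.61817799 119.23537698  49.        ]
near [436.63740225 124.14698213  48.        ]
left [555.97597412 171.03155003  48.        ]
```

The pointer is now just past the second mark, at about 34° in world (second mark at about 40°), and the box marks haven't moved. Lateral drag suggests the true axis is about 2 mm further in +x/+y. I'll lift, shift the centre and do the second stroke.

```bash
sed -i 's/C=np.array(\[518.5,82.0\])/C=np.array([520.5,83.5])/' h.py
python3 - <<'E'
from h import *
p=robot.current_tcp_pos(); robot.move_linear([p[0],p[1],80],speed=60)
p,o=pose(125,80); robot.move_linear(p,o,speed=60)
h,b,p,f=touch(125); print(h,b,p,f-b)
if h:
    z=p[2]-max(0,min(1.5,(5.5-(f-b)[2])/2))
    z=rub(125,86,z,b)
    q=robot.current_tcp_pos(); robot.move_linear([q[0],q[1],85],speed=60); robot.sleep(.2)
    d=cam('side');cv2.imwrite('pics/s2.png',cv2.resize(d['img'][170:295,225:345],None,fx=4,fy=4,interpolation=2))
print(robot.current_t(),robot.current_contact_force()-b)
E
```

```text
True [ 0.40893109 -0.13417374  0.24490511] [502.60338657 108.9416463   71.84655398] [ 0.54208808 -0.64703272  2.96522547]
117 70.58 [-1.18  1.76  4.33]
109 69.99 [-1.11  1.04  3.73]
102 69.11 [-0.03  1.22  5.9 ]
94 69.31 [0.36 1.14 6.03]
86 69.57 [-0.51  1.41  6.21]
11.6417 [ 0.53715094 -0.30883616 -1.29255838]
```

View pics/s2.png

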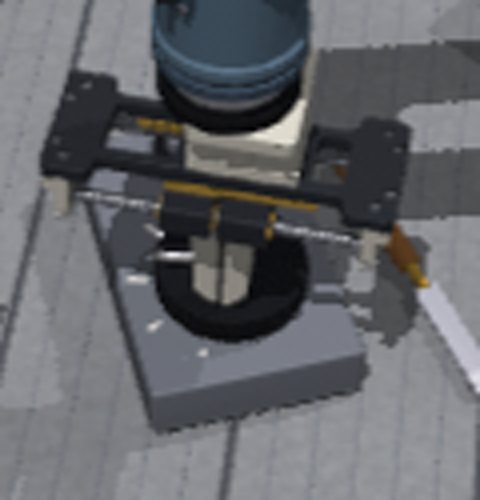

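```bash
python3 - <<'E'
from h import *
d=cam('side')
S=lambda u,v,z:ray(d,225+u/4-.375,170+v/4-.375,z)
a,b=S(148,256,73),S(195,256,73);print(a,b,np.degrees(np.arctan2(*(a-b)[1::-1])),'m3',S(138,281,49))
q=robot.current_tcp_pos(); robot.move_linear([q[0],q[1],110],speed=100)
robot.move_linear([560.5,-16,110],[np.pi,0,np.radians(112)],speed=100); robot.sleep(.2)
t=cam('top');s=cam('side')
c=np.zeros((500,800,3),np.uint8)
c[:360,:400]=cv2.resize(t['img'][170:260,215:315],None,fx=4,fy=4,interpolation=2)
c[:,400:]=cv2.resize(s['img'][160:285,235:335],None,fx=4,fy=4,interpolation=2)
cv2.imwrite('pics/c3.png',c);print(robot.current_t())
E
```

```text
[569.8910206   87.66137011  73.        ] [542.61220289  83.64576525  73.        ] 8.374138419971416 m3 [575.96250255  88.54701448  49.        ]
13.9
```

View pics/c3.png

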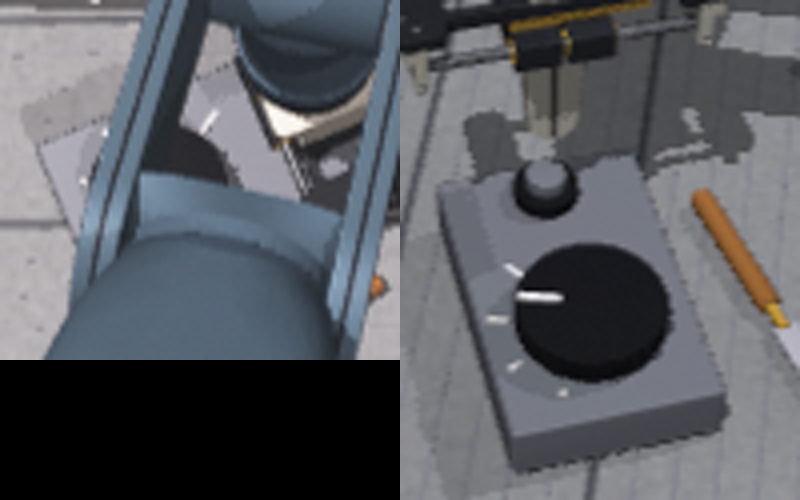

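The clear side view shows the pointer at (515–562,297), towards the third mark at (497,320) and between the second and fourth marks. The box hasn't moved, so I'll press the button now.

```bash
python3 - <<'E'
from h import *
robot.move_linear([560.5,-16,70],speed=60); robot.sleep(.3)
b=robot.current_contact_force()
h1=robot.move_linear([560.5,-16,48],speed=10,f_stop=1.8); z1=robot.current_tcp_pos()
print(h1,z1,robot.current_contact_force()-b)
if h1:
    for z in np.arange(z1[2]-1,z1[2]-10,-1):
        robot.move_linear([560.5,-16,z],speed=10); robot.sleep(.15)
        f=(robot.current_contact_force()-b); p=robot.current_tcp_pos(); print(np.round(p,2),np.round(f,2))
        if f[2]>10: break
    robot.sleep(.1)
    s=cam('side')
    robot.move_linear([560.5,-16,80],speed=40); robot.sleep(.2)
    robot.move_linear([560.5,-16,160],speed=100); robot.sleep(.3)
    s2=cam('side')
    g=lambda i:cv2.resize(i['img'][160:285,235:335],None,fx=4,fy=4,interpolation=2)
    cv2.imwrite('pics/c4.png',np.hstack([g(s),g(s2)]))
print(robot.current_t())
E
```

```text
True [560.91867385 -16.08932263  68.11029847] [-0.3266932   0.40061492  2.32848366]
[560.91 -16.09  67.31] [1.71 0.55 2.35]
[560.89 -16.08  66.3 ] [ 2.68 -0.33  1.97]
[560.84 -16.07  65.28] [3.3  0.37 4.15]
[560.84 -16.1   64.3 ] [3.16 0.22 5.09]
[560.88 -16.11  64.17] [ 1.93 -0.43 11.76]
19.8667
```

View pics/c4.png

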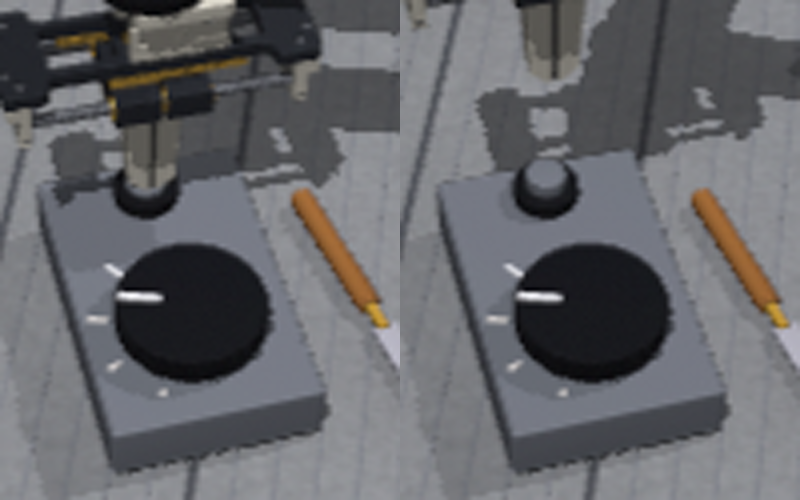

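```bash
python3 - <<'E'
from h import *
print(robot.current_contact_force(),robot.current_tcp_pos());robot.hand_in();print(robot.current_t())
E
```

```text
[0.15659577 1.42011493 1.26236174] [560.34301781 -15.95922207 159.60987445]
the job is handed in; nothing more can be done
the job is handed in; nothing more can be done
```

I turned the grey box's dial from its first mark to its third, pressed the start button to its stop and released it, and handed the job in. The clock read 19.9 s at the last check before hand-in, and no verdict was reported.

- **Dial:** I used two light rubbing strokes with the closed fingertips, pressing with about 4 to 6.5 N. After release the pointer read about 8° in the side view. The third mark should be at 3° to 5°, so it sits in the third notch to within my reading accuracy. The top view was blocked by the arm at that point, so this rests on the side view alone.
- **Start button:** The force rose to about 5 N, then jumped to 11.8 N at a tool height of 64.2 mm. That fits full travel from a button top near 70 mm. My first image estimate of the button height was about 61 mm, which disagrees. The side view gave a similar offset on the dial, so I trusted the contact force.
- **Final state:** In the last picture the button was back up, the dial unchanged and the box where it stood. The widger was undisturbed. I didn't check the other bystanders again, but the arm passed well clear of them. The tool hung free about 90 mm above the box.

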